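Lock a junction box in its assembly nest and report it good

ROBOT

A 6-joint arm with a two-finger parallel gripper is mounted at the origin on the work surface. World frame = base frame: x ahead of the robot, y to its left, z up, the work surface at z = 0. Lengths are in m, angles in rad, forces in N, time in s.
With the tool pointing down it reaches from about 0.35 to 0.875 m from the base axis. Payload 15.5 kg.
Tool frame: the origin (TCP) lies midway between the tips of the shut fingers; the grasp point (between the pads) lies 19 mm behind it; z points along the fingers, y is the line along which they close (so a half turn about z gives the same grasp; the last joint's range is limited). The gripper opens to 85 mm and grips with 20 to 120 N. Pads are 22 mm wide; open, the fingers measure 114 mm over their backs; the gripper's body (76 mm by 85 mm) begins 54 mm behind the grasp point. The pads swing forward as they close: fully open they stand 13 mm farther back than shut.
Start: joints at [-1.321, 0.494, 1.345, -0, 1.302, -0.096], TCP at [0.211, -0.588, 0.231] pointing down, gripper open.
Joint ranges: [-2.91, 2.91], [-0.82, 2.16], [0.22, 2.67], [-1.22, 4.37], [0.12, 2.79], [-3.08, 3.08]. Speed limits (rad/s): [1.89, 1.89, 2.57, 3.01, 3.01, 3.01].

INTERFACE

Orientations are given as a rotation vector (axis times angle).
In Python, from workcell import observe, grab_frame, finish_job gives the robot as it stands.
- The arm moves only by the tool jog_arm, never from a script. Its argument "steps" is a list of rows, each a list of 6 numbers: the shift along the tool's x, y, z normalised to -1 to 1, where 1 is 5 cm, then the turn, a rotation vector about the tool's x, y, z normalised to -1 to 1, where 1 is 180 degrees. In form: [[tx, ty, tz, rx, ry, rz], ...]. A call has 1 to 10 rows; each row shifts and turns the commanded pose from where the row before left it, along the tool's axes as they then stand; what a row does not reach is not made up. A row lasts 1/10 s, in which the tool goes at most 50 mm and 8.59 degrees, less where a joint would pass 70% of its speed; a pose out of reach is approached as far as the arm can. A call with a number of a shift or a turn outside -1 to 1 is refused whole. A call with a gripper value outside its range is refused whole. "hand" is the opening, from -1 (shut) to 1 (fully open), set as the call begins (left out, the last holds). The fingers move at their own pace and stop on an object; the grip force is fixed at half the most. Time passes only in rows, so rows that do not move let the fingers close. It gives the time, the measured TCP pose, the force, the opening and the grip force at its end, in the units of the state.
- observe(): the state, without advancing time (a new reading comes with each control period).
- grab_frame(name): name is "scene" or "top" or "wrist"; returns a dict with "color" (384x512x3 uint8, red, green, blue), "depth" (384x512 float32, m along the optical axis (not along the pixel's ray), 0 where there is no reading), "fx", "fy", "cx", "cy" (pixels), "world_from_camera" (4x4, takes a point from camera to world coordinates). Camera axes: x right, y up, looking along -z (the intrinsics and any distortion apply to the point x, -y, -z); pixel columns grow to the right and rows downward; lengths in m; the calibration is good to about 2 mm. The wrist camera is an equidistant fisheye: a pixel r from the principal point sees the ray r / f radians off the axis. A picture is of the moment at which its call begins.
- finish_job(): hands the job in; it is judged then, once.
The state is a dict: "time": time; "joint_pos": joint angles; "joint_vel": joint speeds; "effort": joint torques, N m; "eef_pos": TCP position; "orientation": TCP orientation; "ft_force": force on the tool from outside, world axes, zero at the start; "ft_torque": the same for the moment, N m; "opening": finger opening in m; "finger_force": force on a finger pad.
Only numpy, scipy, OpenCV 4.12 (cv2) and the standard library are available. Lean on these libraries where they do the work, as an engineer would, in place of code of your own. Each camera call takes 0.05 s, during which the arm holds its last target. There are 200 camera calls.

TASK

The black junction box in the aluminium nest has its three orange locks still standing proud. Without lifting the box out, press the locks fully home: the middle one first, so that the insert does not bow, then the one at the pale grey connector's end, and last the one at the other end; once all three are home, press the green button down and let it come back up to report a good part. Do not press the red reject button and leave the other things on the bench where they are.

Things in the scene. Friction and masses are not known exactly. Their poses are not given: they have to be found in the camera images.
- nest: assembly nest fixed to the bench: aluminium plate 190 x 300 mm, its upper face 25 mm above the table, with white corner locators that rise 30 mm above it round the box and, at +x, a 45 mm high sensor bracket. Origin: centre of its underside at table height; z up; y along its length
- junction_box: black automotive junction box, loose (1.5 mm play) on the nest's plate: 108 x 228 mm, deck 50 mm up. Origin: centre of its underside; z up; y along it, towards the end with the pale grey connector (40 x 34 x 40 mm, sticking out of the end wall). Orange locks at x = -20 mm, y = -72, 0, 72 mm; relays up to 24 mm above the deck at x = 15 to 43 mm; coloured fuses up to 8 mm above the deck
- lock_mid_top (a point): top centre of the orange push-lock in the middle of the row: an orange block 18 mm across by 24 mm along the box, in a dark collar (30 x 36 mm) on the deck. The point moves with the lock. As it starts, it stands 8.5 to 10 mm above the collar's rim (up to 93 mm above the table); fully home it is 2 mm above the rim
- lock_mid (a joint): press-down of that push-lock, m: 0 = standing proud, 0.008 = fully home on its stop; it begins at 0 to 0.0015. A tight press fit: about 8 N (10 N when pushed fast) move it all the way down, and it stays where it is left
- lock_conn_top (a point): top centre of the orange push-lock at the pale grey connector's end: an orange block 18 mm across by 24 mm along the box, in a dark collar (30 x 36 mm) on the deck. The point moves with the lock. As it starts, it stands 8.5 to 10 mm above the collar's rim (up to 93 mm above the table); fully home it is 2 mm above the rim
- lock_conn (a joint): press-down of that push-lock, m: 0 = standing proud, 0.008 = fully home on its stop; it begins at 0 to 0.0015. A tight press fit: about 8 N (10 N when pushed fast) move it all the way down, and it stays where it is left
- lock_plain_top (a point): top centre of the orange push-lock at the other end, away from the connector: an orange block 18 mm across by 24 mm along the box, in a dark collar (30 x 36 mm) on the deck. The point moves with the lock. As it starts, it stands 8.5 to 10 mm above the collar's rim (up to 93 mm above the table); fully home it is 2 mm above the rim
- lock_plain (a joint): press-down of that push-lock, m: 0 = standing proud, 0.008 = fully home on its stop; it begins at 0 to 0.0015. A tight press fit: about 8 N (10 N when pushed fast) move it all the way down, and it stays where it is left
- good_button_top (a point): centre of the top of the green push button, 34 mm across, 78 mm above the table when up, facing up on a grey enclosure 74 x 74 mm whose top is 56 mm high; it stands left or right of the nest
- good_button (a joint): press-down of the green button, m: 0 = up, 0.006 = fully down; springs back; starts to move at about 2 N, fully down at about 6 N; it counts from 4 mm down
- reject_button_top (a point): centre of the top of the red reject button, built like the green one and standing on the other side of the nest: not to be pressed
- reject_button (a joint): press-down of the red button, m: 0 = up, 0.006 = fully down
- finished_box: loose second junction box like the first, already locked (its orange locks are down), lying on a white sheet at the back of the bench: bystander. Origin: centre of its underside
- spare_relay: loose dark relay 28 x 28 x 26 mm: bystander. Origin: centre of its underside
- grease_jar: loose small yellow jar, 52 mm across, 55 mm high: bystander. Origin: centre of its underside
- cleaner_bottle: loose orange bottle, 54 mm across, 125 mm high: bystander. Origin: centre of its underside
- pliers: loose pliers with a red and a yellow handle, about 140 mm long, 16 mm high: bystander. Origin: under the middle of their length
- tape_roll: loose roll of pale tape, 80 mm across, 24 mm high: bystander. Origin: centre of its underside
- screwdriver: loose screwdriver lying on the bench: bystander. Origin: under the middle of its length
There are look-alikes about, which are no part of the job. Leave any purple look-alike of the part that bears good_button_top alone.

How it is judged:
By the outcome, as a careful person would: the job done as asked, in the order asked, and still so for the second after the job is handed in, with the robot touching nothing.
It also fails if it takes over 48 s, if anything falls off the work surface, if the arm or the gripper's body presses on something with over 40 N, if the wrist force passes 120 N, or if a joint passes its speed limit or range.

## Working session

There is one attempt and no reset: what is moved stays moved. The work goes in short steps, Python scripts to look and compute and a tool call to move; the robot and the scene stay as the last step left them, time stands still between calls to the robot, and variables do not carry over. Pictures are saved under pics/ and viewed, at most 10 in all, crops included, and the job is handed in when it is done.

Besides the shell and the picture viewer there is one more tool, called after "Emit:" as name([rows], argument=value, ...), one row to a line, values as JSON. jog_arm: Moves the arm, as the interface text tells. Scaled input: -1 to 1 covers 5 cm each way for a shift and 180 degrees each way for a turn. Its arguments: {"type":"object","properties":{"steps":{"type":"array"},"hand":{"type":"number"}},"required":["steps"]}

```bash
mkdir -p pics && cat > h.py <<'E'
import numpy as np, cv2
from workcell import observe, grab_frame, finish_job
def save(n,img): cv2.imwrite('pics/'+n,cv2.cvtColor(img,cv2.COLOR_RGB2BGR))
def ray(f,u,v):
    M=np.array(f['world_from_camera']); d=np.array([(u-f['cx'])/f['fx'],-(v-f['cy'])/f['fy'],-1.])
    return M[:3,3],M[:3,:3]@d
def onplane(f,u,v,z):
    o,d=ray(f,u,v); return o+d*(z-o[2])/d[2]
def bydepth(f,u,v):
    o,d=ray(f,u,v); return o+d*float(f['depth'][int(round(v)),int(round(u))])
E
python3 - <<'E'
from h import *
import pickle
t=grab_frame('top'); s=grab_frame('scene')
pickle.dump((t,s),open('fr.pkl','wb'))
save('top.png',t['color']); save('scene.png',s['color'])
o=observe(); print(o['time'],o['eef_pos'],o['orientation'],o['ft_force'],o['opening'])
print(t['world_from_camera'])
E
```

```text
0.1 [ 0.21117918 -0.58789935  0.23075974] [-3.09395016e+00 -5.38770665e-01  1.46375205e-04] [ 0.05200581  0.3810348  -0.62570814] 0.08566457331520477
[[-1.59818363e-04  9.83044947e-01 -1.83364681e-01  2.66573962e-01]
 [-9.99976514e-01  1.09926284e-03  6.76487632e-03 -5.77880863e-03]
 [ 6.85174347e-03  1.83361456e-01  9.83021683e-01  1.67438290e+00]
 [ 0.00000000e+00  0.00000000e+00  0.00000000e+00  1.00000000e+00]]
```

View pics/top.png

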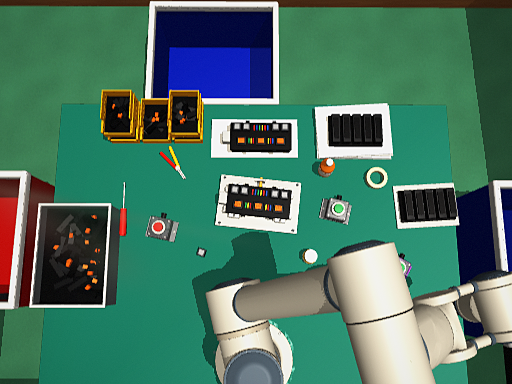

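View pics/scene.png

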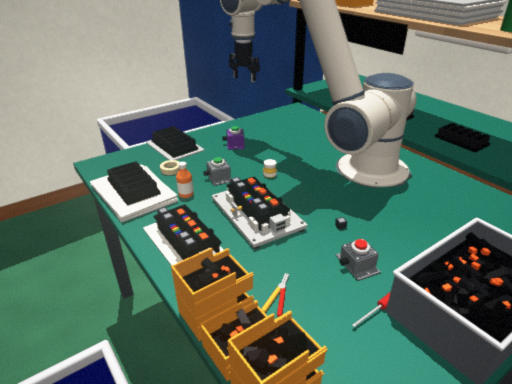

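The top view shows the nest box at about (258,202) with orange locks at roughly (240,201), (260,202) and (281,206). The finished box is at (260,137), on a white sheet at the back.

The candidates that could be mistaken for each other:
- **Locks:** nest box (258,202), finished box (260,137), bin parts (80,260).
- **Buttons:** green on grey (338,209), green on purple (402,265, a look-alike), red (158,227).

I choose the nest box and the grey-enclosure green button. I'll check both in one close crop.

```bash
python3 - <<'E'
from h import *
import pickle
t,s=pickle.load(open('fr.pkl','rb'))
c=t['color'][165:240,205:365]
save('crop.png',cv2.resize(c,None,fx=5,fy=5,interpolation=cv2.INTER_CUBIC))
for n,f,(u0,u1,v0,v1),zo,zg in (('top',t,(205,365,165,240),.090,.078),('scene',s,(190,310,140,250),.090,.078)):
    hsv=cv2.cvtColor(f['color'],cv2.COLOR_RGB2HSV)
    for nm,lo,hi in (('or',(5,150,120),(18,255,255)),('gr',(50,80,60),(75,255,255)),):
        m=cv2.inRange(hsv,lo,hi); k=np.zeros_like(m);k[v0:v1,u0:u1]=m[v0:v1,u0:u1]
        N,l,st,ce=cv2.connectedComponentsWithStats(k)
        for i in range(1,N):
            if st[i,4]>=12:
                print(n,nm,st[i],ce[i].round(1),onplane(f,*ce[i],zo if nm=='or' else zg).round(4),bydepth(f,*ce[i]).round(4))
E
```

```text
top or [321 165  14   8  86] [327.3 168.2] [ 0.6712 -0.2638  0.09  ] [ 0.6705 -0.2634  0.0928]
top or [234 201   8   6  35] [237.1 203.5] [0.5422 0.0588 0.09  ] [0.543  0.059  0.0849]
top or [255 203   7   6  36] [258.  205.4] [ 0.5355 -0.015   0.09  ] [ 0.5353 -0.015   0.0914]
top or [275 205   7   6  38] [278.  207.5] [ 0.5279 -0.0855  0.09  ] [ 0.5282 -0.0856  0.0883]
top gr [334 204   9   9  64] [338.2 208. ] [ 0.5285 -0.3004  0.078 ] [ 0.5284 -0.3004  0.0782]
scene or [248 178   8   6  35] [251.1 180.4] [ 0.525  -0.0816  0.09  ] [ 0.5277 -0.0776  0.0929]
scene or [258 187   8   7  41] [261.6 190.1] [ 0.5323 -0.0128  0.09  ] [ 0.5325 -0.0125  0.0902]
scene or [270 199   8   6  40] [273.5 201.5] [0.541  0.0609 0.09  ] [0.5436 0.0642 0.0929]
scene or [190 220   6   6  31] [192.2 222.5] [0.7917 0.0095 0.09  ] [ 0.7786 -0.0205  0.0656]
scene or [199 232  10   7  46] [203.2 235.3] [0.7942 0.0779 0.09  ] [0.7817 0.0515 0.0666]
scene gr [213 157  10   6  45] [217.4 159.4] [ 0.529  -0.2942  0.078 ] [ 0.5268 -0.2982  0.0756]
scene gr [196 229   7   5  16] [198.8 231.3] [0.7893 0.0417 0.078 ] [1.1549 0.84   0.7643]
```

View pics/crop.png

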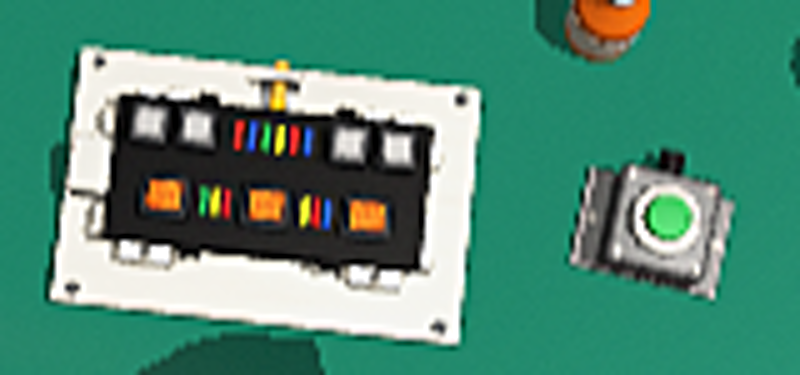

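The crop agrees with the choice. The relays are on the far (+x) side and the locks on the near side, so by the box frame the connector end is at +y, on the left. That matches the pale connector's position in the scene view. The lock spacing measures 72–74 mm and the heights are about 90 mm, both as expected. The green button sits on a grey enclosure.

Next I'll turn the tool to line up with the box, with the fingers shut.

Emit:
jog_arm([
  [0, 0, 0, 0, 0, 0.0472],
  [0, 0, 0, 0, 0, 0.0472],
  [0, 0, 0, 0, 0, 0.0472],
  [0.33, -0.754, 0, 0, 0, 0],
  [0.33, -0.754, 0, 0, 0, 0],
  [0.33, -0.754, 0, 0, 0, 0],
  [0.33, -0.754, 0, 0, 0, 0],
  [0.33, -0.754, 0, 0, 0, 0],
  [0.33, -0.754, 0, 0, 0, 0],
  [0.33, -0.754, 0, 0, 0, 0],
], hand=-1)

```text
time: 1.1
eef_pos: [0.3529, -0.3356, 0.2312]
orientation: [-3.137, 0.157, 0.0]
ft_force: [0.4, 0.6, 0.8]
opening: -0.0001
finger_force: 0.0
```

Emit:
jog_arm([
  [0.33, -0.754, 0, 0, 0, 0],
  [0.33, -0.754, 0, 0, 0, 0],
  [0.33, -0.754, 0, 0, 0, 0],
  [0.33, -0.754, 0, 0, 0, 0],
  [0.33, -0.754, 0, 0, 0, 0],
  [0.33, -0.754, 0, 0, 0, 0],
  [0.33, -0.754, 0, 0, 0, 0],
  [0.33, -0.754, 0, 0, 0, 0],
  [0.33, -0.754, 0, 0, 0, 0],
  [0, 0, 0, 0, 0, 0],
])

```text
time: 2.1
eef_pos: [0.5359, -0.0107, 0.231]
orientation: [-3.137, 0.152, -0.001]
ft_force: [0.1, -0.2, 0.6]
opening: -0.0006
finger_force: 0.0
```

Emit:
jog_arm([
  [-0.034, 0.064, 0.5, 0, 0, 0],
  [0, 0, 0.6, 0, 0, 0],
  [0, 0, 0.6, 0, 0, 0],
  [0, 0, 0.6, 0, 0, 0],
  [0, 0, 0.2, 0, 0, 0],
  [0, 0, 0, 0, 0, 0],
])

```text
time: 2.7
eef_pos: [0.5313, -0.0175, 0.1053]
orientation: [-3.137, 0.157, 0.004]
ft_force: [-0.0, -0.7, 0.3]
opening: 0.0001
finger_force: 0.0
```

Emit:
jog_arm([
  [0, 0, 0.04, 0, 0, 0],
  [0, 0, 0.04, 0, 0, 0],
  [0, 0, 0.04, 0, 0, 0],
  [0, 0, 0.04, 0, 0, 0],
  [0, 0, 0.04, 0, 0, 0],
  [0, 0, 0.04, 0, 0, 0],
  [0, 0, 0, 0, 0, 0],
])

```text
time: 3.4
eef_pos: [0.532, -0.0174, 0.094]
orientation: [-3.138, 0.157, 0.001]
ft_force: [-0.9, 0.0, 0.3]
opening: 0.0001
finger_force: 0.0
```

```bash
python3 - <<'E'
from h import *
w=grab_frame('wrist'); save('w1.png',w['color'])
E
```

```text
(no output)
```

View pics/w1.png

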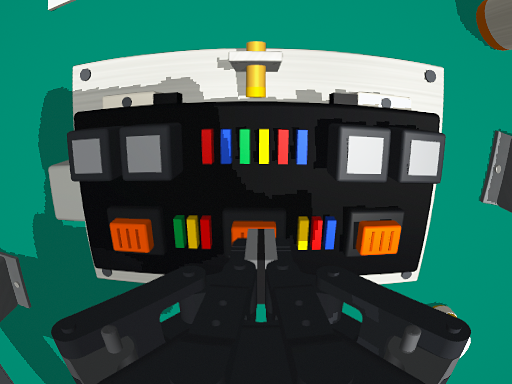

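The wrist view shows the pale connector on the left (70,190), which is +y. The fingertips at (261,250) sit about 4 mm to the -y side of the middle lock's centre (254,235), matching my estimate. I'll correct that and press.

Emit:
jog_arm([
  [0.035, -0.075, 0, 0, 0, 0],
  [0, 0, 0, 0, 0, 0],
  [0, 0, 0.04, 0, 0, 0],
  [0, 0, 0.04, 0, 0, 0],
  [0, 0, 0.04, 0, 0, 0],
  [0, 0, 0, 0, 0, 0],
])

```text
time: 4.05
eef_pos: [0.5345, -0.0138, 0.0882]
orientation: [-3.138, 0.157, -0.001]
ft_force: [0.6, -0.1, 0.6]
opening: -0.0003
finger_force: 0.5
```

Emit:
jog_arm([
  [0, 0, 0.02, 0, 0, 0],
  [0, 0, 0.02, 0, 0, 0],
  [0, 0, 0, 0, 0, 0],
])

```text
time: 4.35
eef_pos: [0.5344, -0.0138, 0.0864]
orientation: [-3.138, 0.157, -0.001]
ft_force: [-0.5, 0.8, 4.9]
opening: -0.0001
finger_force: 2.0
```

Emit:
jog_arm([
  [0, 0, 0.02, 0, 0, 0],
  [0, 0, 0.02, 0, 0, 0],
  [0, 0, 0.02, 0, 0, 0],
  [0, 0, 0.02, 0, 0, 0],
  [0, 0, 0, 0, 0, 0],
])

```text
time: 4.85
eef_pos: [0.5346, -0.0138, 0.0845]
orientation: [3.138, -0.157, 0.003]
ft_force: [-12.9, 3.2, 51.5]
opening: 0.0001
finger_force: 26.0
```

Emit:
jog_arm([
  [0, 0, 0.02, 0, 0, 0],
  [0, 0, 0.02, 0, 0, 0],
  [0, 0, 0, 0, 0, 0],
])

```text
time: 5.15
eef_pos: [0.5348, -0.0138, 0.0841]
orientation: [3.137, -0.157, 0.005]
ft_force: [-23.1, 4.3, 88.2]
opening: 0.0001
finger_force: 44.3
```

Emit:
jog_arm([
  [0, 0, -0.15, 0, 0, 0],
  [0, 0, -0.4, 0, 0, 0],
  [0, 0, -0.6, 0, 0, 0],
  [-0.8, 0, 0, 0, 0, 0],
  [-0.8, 0, 0, 0, 0, 0],
  [0, 0, 0, 0, 0, 0],
])

```text
time: 5.75
eef_pos: [0.449, -0.0051, 0.1374]
orientation: [-3.137, 0.157, 0.008]
ft_force: [-0.1, -0.5, 1.2]
opening: 0.0003
finger_force: 0.0
```

```bash
python3 - <<'E'
from h import *
o=observe(); print(o['eef_pos'],o['ft_force'])
w=grab_frame('wrist'); save('w2.png',w['color'])
M=np.array(w['world_from_camera'])
hsv=cv2.cvtColor(w['color'],cv2.COLOR_RGB2HSV); m=cv2.inRange(hsv,(5,150,120),(18,255,255))
N,l,st,ce=cv2.connectedComponentsWithStats(m)
def P(u,v,D):
    x,y=(u-w['cx'])/w['fx'],(v-w['cy'])/w['fy'];r=np.hypot(x,y)
    k=np.tan(r)/r if r>1e-6 else 1
    return M[:3,:3]@(np.array([x*k,-y*k,-1])*D)+M[:3,3]
for i in range(1,N):
    if st[i,4]>100:
        vs,us=np.where(l==i); p=np.array([P(u,v,float(w['depth'][v,u])) for u,v in zip(us,vs)])
        print(st[i],np.median(p,0).round(4),np.percentile(p[:,2],[10,50,90]).round(4))
E
```

```text
[ 0.44897672 -0.00506322  0.13740213] [-0.11582537 -0.48969753  1.2406138 ]
[243  74  37  28 370] [ 0.532  -0.0069  0.0853] [0.0839 0.0853 0.0865]
[135  77  34  28 890] [0.5404 0.0581 0.0923] [0.0914 0.0923 0.0933]
[354  78  35  30 336] [ 0.527  -0.0888  0.0925] [0.0911 0.0925 0.0936]
```

View pics/w2.png

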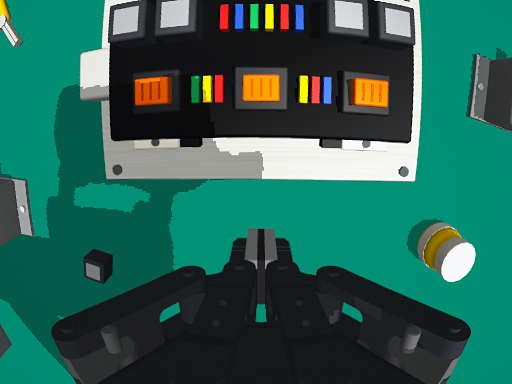

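The wrist view shows the middle lock at (261,88), now at z 0.085 and so home. The two end locks still stand at 0.092. Next is the connector-end lock.

Emit:
jog_arm([
  [0.57, -0.483, 0, 0, 0, 0],
  [0.57, -0.483, 0, 0, 0, 0],
  [0.57, -0.483, 0, 0, 0, 0],
  [0, 0, 0, 0, 0, 0],
  [0, 0, 0.4, 0, 0, 0],
  [0, 0, 0.35, 0, 0, 0],
  [0, 0, 0, 0, 0, 0],
  [0, 0, 0, 0, 0, 0],
])

```text
time: 6.6
eef_pos: [0.5472, 0.0575, 0.1004]
orientation: [3.138, -0.157, -0.001]
ft_force: [-0.1, -1.1, 0.2]
opening: 0.0001
finger_force: 0.0
```

Emit:
jog_arm([
  [-0.115, -0.01, 0.08, 0, 0, 0],
  [0, 0, 0.04, 0, 0, 0],
  [0, 0, 0.03, 0, 0, 0],
  [0, 0, 0.03, 0, 0, 0],
  [0, 0, 0.03, 0, 0, 0],
  [0, 0, 0.03, 0, 0, 0],
  [0, 0, 0.02, 0, 0, 0],
  [0, 0, 0, 0, 0, 0],
])

```text
time: 7.4
eef_pos: [0.5415, 0.0588, 0.0875]
orientation: [-3.138, 0.157, -0.001]
ft_force: [-0.0, 0.8, 3.8]
opening: -0.0001
finger_force: 1.8
```

Emit:
jog_arm([
  [0, 0, 0.02, 0, 0, 0],
  [0, 0, 0.015, 0, 0, 0],
  [0, 0, 0, 0, 0, 0],
])

```text
time: 7.7
eef_pos: [0.5415, 0.0588, 0.0858]
orientation: [-3.138, 0.157, -0.001]
ft_force: [-1.2, 0.7, 5.2]
opening: 0.0001
finger_force: 2.5
```

Emit:
jog_arm([
  [0, 0, 0.015, 0, 0, 0],
  [0, 0, 0.015, 0, 0, 0],
  [0, 0, 0, 0, 0, 0],
])

```text
time: 8.0
eef_pos: [0.5416, 0.0588, 0.0849]
orientation: [-3.138, 0.157, -0.001]
ft_force: [-4.5, -0.5, 16.7]
opening: 0.0004
finger_force: 8.8
```

Emit:
jog_arm([
  [0, 0, 0.02, 0, 0, 0],
  [0, 0, 0, 0, 0, 0],
])

```text
time: 8.2
eef_pos: [0.5416, 0.0588, 0.0847]
orientation: [-3.138, 0.157, -0.002]
ft_force: [-8.9, -0.1, 35.0]
opening: -0.0001
finger_force: 17.5
```

Emit:
jog_arm([
  [0, 0, -0.1, 0, 0, 0],
  [0, 0, -0.45, 0, 0, 0],
  [0, 0.72, 0, 0, 0, 0],
  [0, 0.72, 0, 0, 0, 0],
  [0, 0.72, 0, 0, 0, 0],
  [0, 0.72, 0, 0, 0, 0],
  [0, 0, 0.2, 0, 0, 0],
  [0, 0, 0, 0, 0, 0],
  [0, 0, 0, 0, 0, 0],
])

```text
time: 9.1
eef_pos: [0.5268, -0.0839, 0.1004]
orientation: [-3.137, 0.157, 0.001]
ft_force: [0.2, 1.1, 0.3]
opening: 0.0002
finger_force: 0.0
```

Emit:
jog_arm([
  [0, 0, 0.08, 0, 0, 0],
  [0, 0, 0.04, 0, 0, 0],
  [0, 0, 0.03, 0, 0, 0],
  [0, 0, 0.03, 0, 0, 0],
  [0, 0, 0.03, 0, 0, 0],
  [0, 0, 0.03, 0, 0, 0],
  [0, 0, 0.02, 0, 0, 0],
  [0, 0, 0.02, 0, 0, 0],
  [0, 0, 0.015, 0, 0, 0],
  [0, 0, 0, 0, 0, 0],
])

```text
time: 10.1
eef_pos: [0.527, -0.0842, 0.086]
orientation: [-3.137, 0.157, -0.0]
ft_force: [-1.3, 3.5, 4.5]
opening: -0.0005
finger_force: 2.3
```

Emit:
jog_arm([
  [0, 0, 0.015, 0, 0, 0],
  [0, 0, 0.015, 0, 0, 0],
  [0, 0, 0, 0, 0, 0],
])

```text
time: 10.4
eef_pos: [0.527, -0.0842, 0.0849]
orientation: [-3.137, 0.157, -0.001]
ft_force: [-3.2, 4.6, 14.0]
opening: -0.0001
finger_force: 7.3
```

Emit:
jog_arm([
  [0, 0, 0.02, 0, 0, 0],
  [0, 0, 0, 0, 0, 0],
])

```text
time: 10.6
eef_pos: [0.5271, -0.0842, 0.0847]
orientation: [-3.138, 0.157, -0.002]
ft_force: [-8.1, 5.5, 32.5]
opening: -0.0
finger_force: 16.3
```

Home against its stop. I'll lift, back off and check all three locks and the box.

Emit:
jog_arm([
  [0, 0, -0.1, 0, 0, 0],
  [0, 0, -0.45, 0, 0, 0],
  [0, 0, -0.6, 0, 0, 0],
  [-0.8, -0.3, 0, 0, 0, 0],
  [-0.8, -0.3, 0, 0, 0, 0],
  [0, 0, 0, 0, 0, 0],
  [0, 0, 0, 0, 0, 0],
])

```text
time: 11.3
eef_pos: [0.45, -0.0463, 0.1411]
orientation: [3.138, -0.156, 0.001]
ft_force: [0.1, -0.5, 0.2]
opening: 0.0002
finger_force: 0.0
```

```bash
python3 - <<'E'
from h import *
o=observe(); print(o['eef_pos'],o['orientation'])
w=grab_frame('wrist')
M=np.array(w['world_from_camera'])
hsv=cv2.cvtColor(w['color'],cv2.COLOR_RGB2HSV)
def P(u,v,D):
    x,y=(u-w['cx'])/w['fx'],(v-w['cy'])/w['fy'];r=np.hypot(x,y)
    k=np.tan(r)/r if r>1e-6 else 1
    return M[:3,:3]@(np.array([x*k,-y*k,-1])*D)+M[:3,3]
for nm,lo,hi in (('or',(5,150,120),(18,255,255)),('gr',(50,100,60),(75,255,255))):
  N,l,st,ce=cv2.connectedComponentsWithStats(cv2.inRange(hsv,lo,hi))
  for i in range(1,N):
    if 150<st[i,4]<5000:
        vs,us=np.where(l==i); p=np.array([P(u,v,float(w['depth'][v,u])) for u,v in zip(us,vs)])
        print(nm,st[i],np.median(p,0).round(4))
save('w3.png',w['color'])
E
```

```text
[ 0.45000924 -0.0463289   0.14107671] [ 3.13764468e+00 -1.56113976e-01  5.97538451e-04]
or [183  84  35  27 912] [ 0.5327 -0.0133  0.0856]
or [290  84  36  28 199] [ 0.5255 -0.0833  0.0851]
or [ 92  91  28  26 648] [0.5405 0.0576 0.0857]
gr [190  15  10  27 251] [ 0.5825 -0.0137  0.0833]
gr [137  89  10  25 183] [0.5379 0.0307 0.0826]
```

View pics/w3.png

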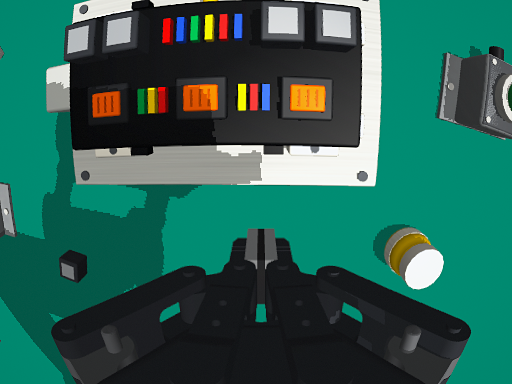

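All three locks are at z ≈ 0.085, so they are home: (107,104), (200,97) and (308,98). The box is seated and the bystanders haven't moved. Next is the green button.

Emit:
jog_arm([
  [0.296, 0.696, 0, 0, 0, 0],
  [0.296, 0.696, 0, 0, 0, 0],
  [0.296, 0.696, 0, 0, 0, 0],
  [0.296, 0.696, 0, 0, 0, 0],
  [0.296, 0.696, 0, 0, 0, 0],
  [0.296, 0.696, 0, 0, 0, 0],
  [0.296, 0.696, 0, 0, 0, 0],
  [0, 0, 0, 0, 0, 0],
  [0, 0, 0.4, 0, 0, 0],
  [0, 0, 0, 0, 0, 0],
])

```text
time: 12.35
eef_pos: [0.5286, -0.2993, 0.1187]
orientation: [-3.136, 0.158, 0.004]
ft_force: [-0.5, 1.2, -0.1]
opening: 0.0003
finger_force: 0.0
```

```bash
python3 - <<'E'
from h import *
o=observe(); print(o['eef_pos'],o['orientation'])
w=grab_frame('wrist'); save('w4.png',w['color'])
E
```

```text
[ 0.52855701 -0.29932827  0.11866224] [-3.13593724  0.15790701  0.00389259]
```

View pics/w4.png

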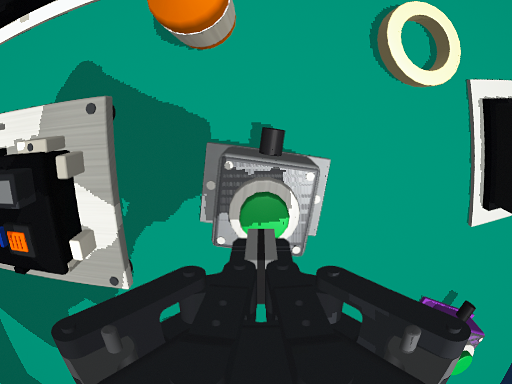

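The fingertips (262,235) are centred on the grey box's green button (264,212). The purple look-alike is well away at (455,330). Pressing now.

Emit:
jog_arm([
  [0, 0, 0.35, 0, 0, 0],
  [0, 0, 0.25, 0, 0, 0],
  [0, 0, 0.1, 0, 0, 0],
  [0, 0, 0, 0, 0, 0],
  [0, 0, 0.05, 0, 0, 0],
  [0, 0, 0.03, 0, 0, 0],
  [0, 0, 0.03, 0, 0, 0],
  [0, 0, 0.03, 0, 0, 0],
  [0, 0, 0, 0, 0, 0],
])

```text
time: 13.3
eef_pos: [0.529, -0.2994, 0.0787]
orientation: [-3.138, 0.157, 0.0]
ft_force: [0.2, 0.1, 0.1]
opening: 0.0002
finger_force: 0.0
```

Emit:
jog_arm([
  [0, 0, 0.03, 0, 0, 0],
  [0, 0, 0.02, 0, 0, 0],
  [0, 0, 0, 0, 0, 0],
])

```text
time: 13.6
eef_pos: [0.5292, -0.2995, 0.0763]
orientation: [3.138, -0.157, 0.0]
ft_force: [0.4, -0.2, 3.4]
opening: -0.0002
finger_force: 1.4
```

Emit:
jog_arm([
  [0, 0, 0.03, 0, 0, 0],
  [0, 0, 0.03, 0, 0, 0],
  [0, 0, 0.02, 0, 0, 0],
  [0, 0, 0, 0, 0, 0],
])

```text
time: 14.0
eef_pos: [0.5292, -0.2995, 0.0722]
orientation: [3.138, -0.157, 0.0]
ft_force: [-1.1, 0.0, 5.9]
opening: 0.0001
finger_force: 2.8
```

Emit:
jog_arm([
  [0, 0, 0.015, 0, 0, 0],
  [0, 0, 0, 0, 0, 0],
])

```text
time: 14.2
eef_pos: [0.5292, -0.2995, 0.072]
orientation: [3.137, -0.157, 0.001]
ft_force: [-3.2, -0.2, 12.0]
opening: 0.0
finger_force: 5.5
```

Fully down: 6 mm of travel, and the force is rising on the stop. Releasing and lifting clear.

Emit:
jog_arm([
  [0, 0, -0.1, 0, 0, 0],
  [0, 0, -0.2, 0, 0, 0],
  [0, 0, -0.5, 0, 0, 0],
  [0, 0, -0.8, 0, 0, 0],
  [0, 0, -0.8, 0, 0, 0],
  [-0.7, 0, 0, 0, 0, 0],
  [-0.7, 0, 0, 0, 0, 0],
  [0, 0, 0, 0, 0, 0],
  [0, 0, 0, 0, 0, 0],
])

```text
time: 15.1
eef_pos: [0.459, -0.2925, 0.1921]
orientation: [3.137, -0.158, 0.0]
ft_force: [0.8, 0.1, -0.4]
opening: -0.0001
finger_force: 0.0
```

```bash
python3 - <<'E'
from h import *
t=grab_frame('top'); s=grab_frame('scene')
for f,u,v in ((t,338,208),(s,217,159)): print(bydepth(f,u,v).round(4))
a=t['color'][90:290,90:420]; save('end.png',cv2.resize(a,None,fx=2.4,fy=2.4))
E
```

```text
[ 0.4475 -0.2089  0.5715]
[ 0.528  -0.2992  0.0772]
```

View pics/end.png

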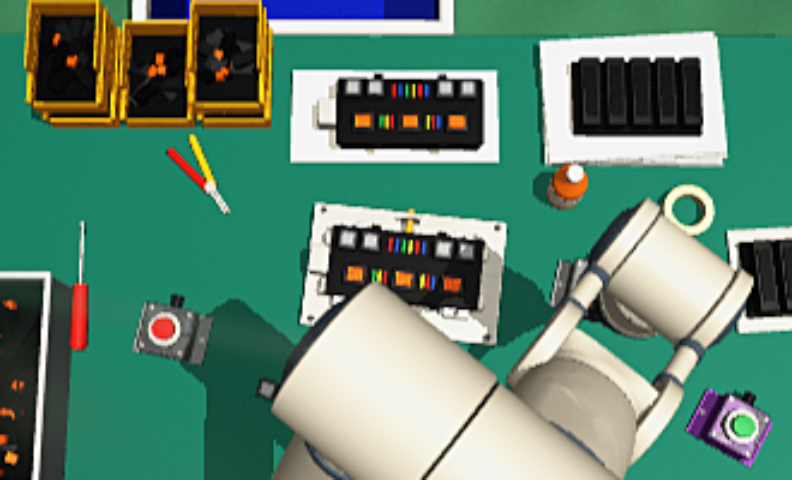

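The box is seated, everything else is in place, and the scene view puts the green button back up at 0.077 m.

```bash
python3 -c "
from h import *
print(finish_job())"
```

```text
the job is handed in; nothing more can be done
None
```

I pressed the three locks home in the order middle, connector end, other end, then pressed the green button down and let it spring back up; the job is handed in at about 15 s, with the box still seated and the red button and bystanders untouched. On the middle lock I pressed past the stop and the wrist force reached about 91 N (limit 120 N).

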